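Stand the taper mandrel in its locking socket

ROBOT

A 6-joint arm with a two-finger parallel gripper is mounted at the origin on the work surface. World frame = base frame: x ahead of the robot, y to its left, z up, the work surface at z = 0. Lengths are in m, angles in rad, forces in N, time in s.
With the tool pointing down it reaches from about 0.4 to 0.925 m from the base axis. Payload 3.4 kg.
Tool frame: the origin (TCP) lies where the fingers leave the gripper's body, on its centre line; the fingertips stand 73 mm ahead of it and the grasp point (between the pads) lies 54 mm ahead of it; z points along the fingers, y is the line along which they close (so a half turn about z gives the same grasp; the last joint's range is limited). The gripper opens to 85 mm and grips with 20 to 120 N. Pads are 22 mm wide; open, the fingers measure 114 mm over their backs; the gripper's body (76 mm by 85 mm) begins 54 mm behind the grasp point. The pads swing forward as they close: fully open they stand 13 mm farther back than shut.
Start: joints at [-1.3, 0.307, 1.506, -0, 1.328, -0.073], TCP at [0.194, -0.541, 0.304] pointing down, gripper open.
Joint ranges: [-3.12, 3.12], [-1.05, 2.28], [0.14, 2.33], [-1.42, 4.57], [0.1, 2.73], [-2.68, 2.68]. Speed limits (rad/s): [2.57, 2.57, 3.14, 3.14, 3.14, 3.14].

INTERFACE

Orientations are given as a unit quaternion [w, x, y, z].
In Python, from plant import env gives the robot as it stands. The module is installed in compiled form; this text tells all that it offers.
- The arm moves only by the tool move_arm, never from a script. Its arguments are lists of equal length, an entry for each row: "dp": the shift along the tool's x, y, z in mm, a list of three; "rot": the turn, a rotation vector about the tool's x, y, z in rad, a list of three; "gripper": the opening, from 0 (shut) to 1 (fully open). A call has 1 to 20 rows; each row is the pose to reach, as a shift and turn from the pose commanded when the call began, along the tool's axes at that moment; what a row does not reach only later rows make up. A row lasts 1/8 s, in which the tool goes at most 62.5 mm and 10.7 degrees, less where a joint would pass 70% of its speed; a pose out of reach is approached as far as the arm can. A call with a gripper value outside its range is refused whole. The fingers move at their own pace and stop on an object; "squeeze" is the grip in N (left out, the last holds). Time passes only in rows, so rows that repeat a pose let the fingers close. It gives the time, the measured TCP pose, the force, the opening and the grip force at its end, in the units of the state.
- env.get_state(): the state, without advancing time (a new reading comes with each control period).
- env.snapshot(name): name is "side" or "top" or "wrist"; returns a dict with "color" (480x640x3 uint8, red, green, blue), "depth" (480x640 float32, m along the optical axis (not along the pixel's ray), 0 where there is no reading), "vertical_fov" (degrees; the focal length in pixels is half the picture's height over the tangent of half this angle, whatever the lens; pixels are square), "cx", "cy" (the principal point, pixels), "world_to_cam" (4x4, takes a point from world to camera coordinates); the wrist camera has in their place "T_tool_cam" (4x4, takes a point from camera to tool coordinates, whose origin is the TCP and whose axes are the flange's). Camera axes: x right, y down, z forward; pixel columns grow to the right and rows downward; lengths in m; the calibration is good to about 2 mm. A picture is of the moment at which its call begins: read the wrist's pose just before it.
- env.hand_in(): hands the job in; it is judged then, once.
The state is a dict: "clock": time; "joint_pos": joint angles; "qd": joint speeds; "effort": joint torques, N m; "eef_pos": TCP position; "tool_rot": TCP orientation; "ft_force": force on the tool from outside, world axes, zero at the start; "moment": the same for the moment, N m; "opening": finger opening in m; "grasp_force": force on a finger pad.
Only numpy, scipy, OpenCV 4.12 (cv2) and the standard library are available. Lean on these libraries where they do the work, as an engineer would, in place of code of your own. Each camera call takes 0.05 s, during which the arm holds its last target. There are 200 camera calls.

TASK

Take the steel taper mandrel out of its slanted rest and stand it upright, narrow end down, in the tapered socket that it fits (the wide one, on the fixture with the red-knobbed lever), lowering it without dropping it until it is fully home with its collar flat on the socket's face. Then, leaving it seated, swing the lock lever all the way over to its other side. Do not shift the other things lying about.

Things in the scene. Friction and masses are not known exactly. Their poses are not given: they have to be found in the camera images.
- mandrel: Polished steel taper mandrel, 130 mm long, about 0.55 kg, leaning about 28 degrees from vertical in the rest. Origin: centre of the narrow end face; z runs along its axis from the narrow end to the handle end. From z=0 to 60 mm a cone (diameter 16.5 growing to 34 mm), z=60 to 76 mm a collar of diameter 46 mm with a dark band, z=76 to 130 mm a plain cylindrical handle of diameter 22 mm, the part to grip.
- collar_face (a point): On the mandrel's axis at the collar's underside (mandrel z=60 mm), the face that lands on the socket's face.
- rest: Grey slanted rest, fixed, base plate 135 x 75 mm. Origin: under its centre, on the plate. A V cradle, open upwards and to the rest's +x side, carries the mandrel's collar, a sloping stop carries the narrow end. The mandrel's narrow end lies 40 mm to +x and 32 mm up; its handle leans to the rest's -x side (towards the robot), so lifting it along its own axis frees it. The cradle reaches up to mandrel z=77 mm, the handle above is free all round.
- fixture: Locking fixture, fixed: grey base plate 200 x 90 x 12 mm (from 152 mm on the -x side to 48 mm on the +x side), a blue round holder of diameter about 64 mm with a bright steel top face and a tapered socket, and the lock lever on the -x side of the holder. Origin: on the socket's axis, at the underside of the base plate; z up. The top face is 85 mm above the origin.
- socket_face (a point): Centre of the wide socket's mouth, level with the holder's top face. The mouth is 35 mm wide; the bore narrows to 17.5 mm over 60 mm depth, matching the mandrel's cone with 0.5 mm of play all round, so that when home the collar lies flat on the face.
- lock (a joint): Lock lever angle in rad: 0 = leaning 0.5 rad to the fixture's -y side, 1.0 = stop, leaning 0.5 rad to its +y side (upright at 0.5); starts between 0 and 0.15. It stays where it is left and takes about 1 N at the knob. It swings about an axis along the fixture's x, at fixture x=-115 mm, y=0, z=34 mm.
- lock_tip (a point): Centre of the red ball knob (diameter 26 mm) at the lever's end, 80 mm from the lever's axis; the lever rod is 10 mm thick; its dark housing, 70 mm along the fixture's y by 50 mm, reaches to 37 mm above the fixture's origin (the hub to 47 mm).
- small_socket: Fixed stand like the fixture's holder but yellow, without lever, its socket's mouth only 23 mm wide: too small for the mandrel. Origin: on its axis at the underside of its 85 mm square base; 85 mm high.
- spacer_ring: Bystander: green anodized ring, diameter 42, height 12 mm; origin under its centre.
- brass_nut0: Bystander: brass knurled nut, diameter 29, height 14 mm; origin under its centre.
- brass_nut1: Bystander: second brass knurled nut, same size; origin under its centre.
- v_block: Bystander: dark grey steel V-block 50 x 45 x 35 mm; origin under its centre.
- oil_bottle: Bystander: yellow oil bottle, diameter 44, height 120 mm; origin under its centre.
- wrench: Bystander: small steel wrench, 150 mm long, lying along its x axis; origin under its middle.
There are look-alikes about, which are no part of the job. What is meant by the mandrel is not orange, and is the larger of those in its own colour.

How it is judged:
By the outcome, as a careful person would: the job done as asked, in the order asked, and still so for the second after the job is handed in, with the robot touching nothing.
It also fails if it takes over 53 s, if anything falls off the work surface, if the arm or the gripper's body presses on something with over 40 N, if the wrist force passes 120 N, or if a joint passes its speed limit or range.

## Working session

There is one attempt and no reset: what is moved stays moved. The work goes in short steps, Python scripts to look and compute and a tool call to move; the robot and the scene stay as the last step left them, time stands still between calls to the robot, and variables do not carry over. Pictures are saved under pics/ and viewed, at most 10 in all, crops included, and the job is handed in when it is done.

Besides the shell and the picture viewer there is one more tool, called after "Emit:" by a JSON object that holds its "fn" and its "kwargs", one argument or row to a line. move_arm: Moves the arm, as the interface text tells. Its arguments: {"type":"object","properties":{"dp":{"type":"array"},"rot":{"type":"array"},"gripper":{"type":"array"},"squeeze":{"type":"number"}},"required":["dp","rot","gripper"]}

```bash
mkdir -p pics
cat > h.py <<'E'
import numpy as np, cv2
from scipy.spatial.transform import Rotation as R
from plant import env
def snap(n,save=None):
    st=env.get_state(); s=env.snapshot(n)
    if n=="wrist":
        q=st["tool_rot"]; T=np.eye(4); T[:3,:3]=R.from_quat([q[1],q[2],q[3],q[0]]).as_matrix(); T[:3,3]=st["eef_pos"]
        s["c2w"]=T@np.array(s["T_tool_cam"])
    else: s["c2w"]=np.linalg.inv(s["world_to_cam"])
    h=s["color"].shape[0]; s["f"]=h/2/np.tan(np.radians(s["vertical_fov"])/2)
    if save: cv2.imwrite(f"pics/{save}.png",s["color"][:,:,::-1]); np.savez(f"pics/{save}.npz",color=s["color"],depth=s["depth"],c2w=s["c2w"],f=s["f"],cx=s["cx"],cy=s["cy"])
    return s
def cloud(s):
    d=s["depth"]; v,u=np.mgrid[:d.shape[0],:d.shape[1]]
    P=np.stack([(u-s["cx"])/s["f"]*d,(v-s["cy"])/s["f"]*d,d],-1)
    W=P@s["c2w"][:3,:3].T+s["c2w"][:3,3]; W[d==0]=np.nan
    return W
E
python3 - <<'E'
from h import *
for n in("side","top"):
    s=snap(n,n+"0"); print(n,s["f"],s["cx"],s["cy"],s["c2w"].round(3).tolist())
print(env.get_state())
E
```

```text
side 473.2612402402742 313.7202991149162 236.37810795932344 [[-0.998, -0.06, 0.036, 0.494], [-0.069, 0.758, -0.649, 0.82], [0.012, -0.649, -0.76, 0.975], [0.0, 0.0, 0.0, 1.0]]
top 517.7789698483707 322.85219723437683 236.55266530512785 [[-0.028, -0.996, 0.083, 0.405], [-1.0, 0.028, 0.002, 0.032], [-0.005, -0.083, -0.997, 1.559], [0.0, 0.0, 0.0, 1.0]]
{'clock': 0.1, 'joint_pos': array([-1.30051111e+00,  3.07503246e-01,  1.50756162e+00, -2.66944466e-06,
        1.32841004e+00, -7.34955560e-02]), 'qd': array([ 0.00020767, -0.0018817 , -0.00248678, -0.00097243,  0.00055483,
        0.00039898]), 'effort': array([-7.59353279e-04, -4.58530855e+01, -2.52607602e+01, -4.57949147e-05,
        5.63630296e-03, -1.01186174e-06]), 'eef_pos': array([ 0.19364681, -0.54087559,  0.30306302]), 'tool_rot': array([-9.36445989e-04,  9.85262695e-01,  1.71045423e-01, -9.37416574e-05]), 'ft_force': array([ 0.34533266,  0.26626753, -0.13481628]), 'moment': array([-0.00697424, -0.01553218,  0.00363815]), 'grasp_force': 0.0, 'opening': 0.08520431123298586}
```

View pics/side0.png

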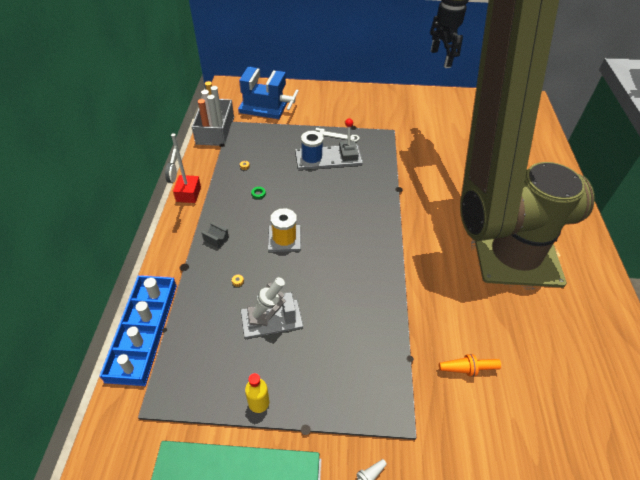

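View pics/top0.png

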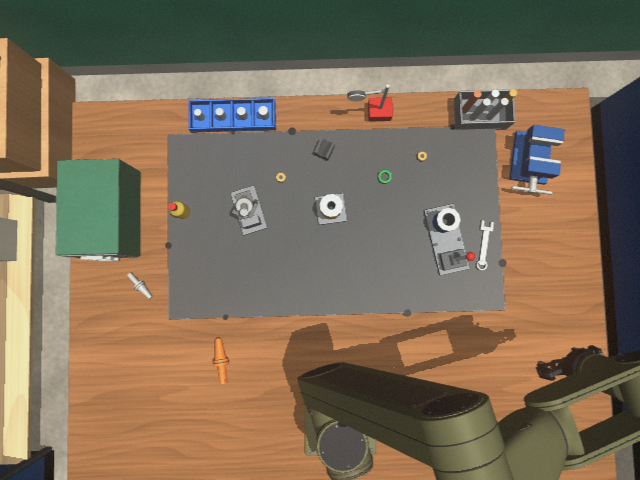

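The pictures show three possible mandrels:
- **Steel in the slanted rest:** top (245,208), side (268,300).
- **Smaller steel lying loose:** top (139,285), side (372,470).
- **Orange:** top (221,360), side (470,366).

The steel one in the rest fits the description: it is not orange, it is the larger steel one, and it leans in the rest. The fixture with the blue holder is at top (448,218), with its red knob at (471,257). I'll confirm with one enlarged crop and measure.

Run:
```python
from h import *
c=cv2.imread("pics/side0.png"); a=cv2.resize(c[255:345,215:335],(480,360),interpolation=cv2.INTER_CUBIC)
b=cv2.resize(c[115:175,280:380],(480,288),interpolation=cv2.INTER_CUBIC)
t=cv2.imread("pics/top0.png"); d=cv2.resize(t[170:250,100:200] if 0 else t[180:300,120:280],(320,240),interpolation=cv2.INTER_CUBIC); e=cv2.resize(t[200:280,420:500],(320,320),interpolation=cv2.INTER_CUBIC)
o=np.zeros((600,800,3),np.uint8); o[:300,:]=0
o[:360,:480]=a; o[360:600,:480]=b[:240]; o[:240,480:]=d; o[240:560,480:]=e
cv2.imwrite("pics/crop0.png",o)
D={n:dict(np.load(f"pics/{n}0.npz")) for n in("side","top")}
for n,s in D.items():
    W=cloud(s); col=s["color"].astype(int)
    print(n,"surface z",np.nanmedian(W[300:310,330:380,2]) )
    # holder top faces
    for nm,m in (("fixt",(abs(W[...,0]-.57)<.06)&(abs(W[...,1]+.38)<.08)),("small",None)):
        pass
    z=W[...,2]
    sel=(z>.078)&(z<.092)&(W[...,0]>.35)&(W[...,0]<.8)&(col.min(-1)>140)&(col.max(-1)-col.min(-1)<30)
    k,l,st,ce=cv2.connectedComponentsWithStats(sel.astype(np.uint8))
    for i in range(1,k):
        if st[i,4]>15:
            p=W[l==i]; (c2,r)=cv2.minEnclosingCircle(p[:,:2].astype(np.float32)); print(st[i],c2,r,p[:,2].mean())
    red=(col[...,0]>150)&(col[...,1]<60)&(col[...,2]<60)&(W[...,1]<-.3)&(W[...,0]<.6)&(W[...,0]>.3)
    print("knob",red.sum(),np.nanmedian(W[red],0),np.nanmax(W[red],0),np.nanmin(W[red],0))
    # grey base plates
    for nm,y0,y1,zl,zh in(("fix",-.5,-.25,.007,.018),("rest",.08,.28,.002,.02)):
        m=(z>zl)&(z<zh)&(W[...,1]>y0)&(W[...,1]<y1)&(W[...,0]>.35)&(W[...,0]<.8)&(col.min(-1)>100)
        k,l,st,ce=cv2.connectedComponentsWithStats(m.astype(np.uint8)); i=1+np.argmax(st[1:,4]); 
        print(nm,st[i],cv2.minAreaRect((W[m&(l>0)][:,:2]*1000).astype(np.float32)),cv2.minAreaRect((W[l==i][:,:2]*1000).astype(np.float32)),z[l==i].mean())
```

```text
side surface z 0.0077012641187981234
[301 131  22  14 111] (0.5679597854614258, -0.3227074146270752) 0.03384040296077728 0.0901427625511295
[273 210   9   8  24] (0.6325392127037048, -0.0047409432008862495) 0.013791547156870365 0.09072186164650797
[287 215   9   9  33] (0.5985033512115479, 0.011715350672602654) 0.015126443468034267 0.09050077095067852
[271 218  19  10  56] (0.6227494478225708, 0.02371295541524887) 0.02563205547630787 0.09040053066760949
knob 33 [ 0.46026075 -0.36387458  0.12409134] [ 0.46923325 -0.35486456  0.12972888] [ 0.45086511 -0.37231172  0.11645379]
fix [250 124  53  49 731] ((574.77099609375, -372.26788330078125), (244.3276824951172, 449.4548034667969), 89.99286651611328) ((686.7300415039062, -370.4070739746094), (160.13818359375, 242.57540893554688), 7.723440647125244) 0.009049402504473184
rest [  193   256   195    81 10959] ((575.0789794921875, 179.962646484375), (199.9690399169922, 449.81732177734375), 89.98853302001953) ((575.0789794921875, 179.962646484375), (199.9690399169922, 449.81732177734375), 89.98853302001953) 0.008033063525692932
top surface z 0.010088373227201908
knob 6 [ 0.45768854 -0.36376783  0.12563244] [ 0.46722841 -0.36064306  0.13039611] [ 0.45058731 -0.36792359  0.12289164]
fix [ 415  145   89  151 7912] ((575.0167236328125, -374.6302795410156), (449.86212158203125, 249.17002868652344), 0.006991568021476269) ((575.0167236328125, -374.6302795410156), (449.86212158203125, 249.17002868652344), 0.006991568021476269) 0.011367634078511041
rest [ 240  150   70  151 8894] ((575.004638671875, 179.98095703125), (199.93899536132812, 449.90753173828125), 89.99121856689453) ((575.004638671875, 179.98095703125), (199.93899536132812, 449.90753173828125), 89.99121856689453) 0.010926035029924164
```

View pics/crop0.png

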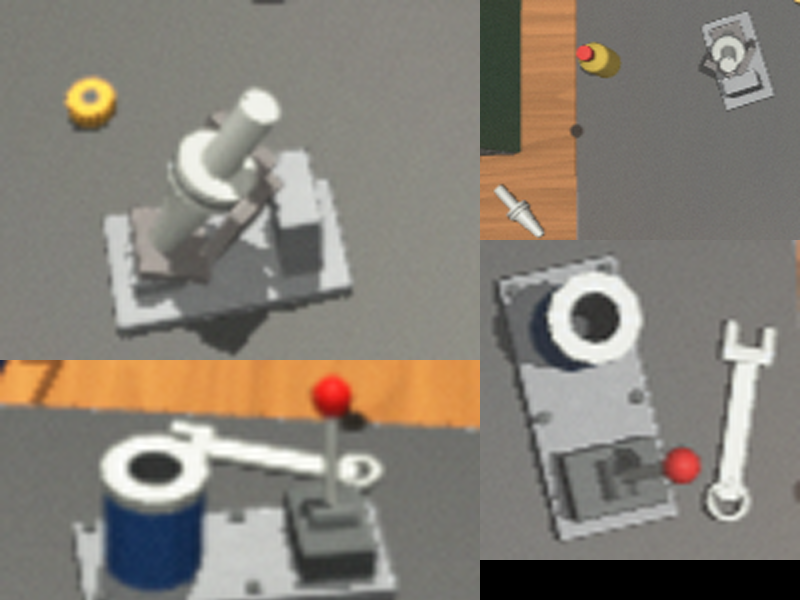

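The crop confirms it: the larger steel mandrel, with its collar and bright handle end, sits in the rest (crop 255,110). The loose steel one at (518,212) is smaller and orange is excluded. The blue holder is the wide socket and the lever leans to the right, towards world -y. Next I'll get numeric estimates and the wrist camera geometry.

Run:
```python
from h import *
from scipy.optimize import least_squares
D={n:dict(np.load(f"pics/{n}0.npz")) for n in("side","top")}
for n,s in D.items():
    W=cloud(s); col=s["color"].astype(int); z=W[...,2]
    mat=(z<.014)&(abs(W[...,0]-.6)<.15)&(abs(W[...,1])<.2)&(col.max(-1)<110)
    z0=np.median(z[mat]); print(n,"mat",z0)
    for nm,cx,cy in(("fix",.57,-.335),("small",.62,.01)):
        m=(z>.08)&(z<.11)&(np.hypot(W[...,0]-cx,W[...,1]-cy)<.07)&(col.min(-1)>150)&(col.max(-1)-col.min(-1)<30)
        p=W[m][:,:2].astype(np.float32)
        print(nm,len(p),cv2.minEnclosingCircle(p),p.mean(0),z[m].mean())
    m=(z>z0+.006)&(z<z0+.02)&(abs(W[...,0]-.5)<.18)&(W[...,1]<-.25)&(W[...,1]>-.44)
    k,l,st,ce=cv2.connectedComponentsWithStats(m.astype(np.uint8)); i=1+np.argmax(st[1:,4]); print("plate",st[i],cv2.minAreaRect((W[l==i][:,:2]*1000).astype(np.float32)),z[l==i].mean())
    # mandrel bright pts above z
    m=(z>z0+.10)&(np.hypot(W[...,0]-.58,W[...,1]-.2)<.1)
    p=W[m]; print("handle",len(p),p.mean(0),p.max(0),p.min(0))
    m=(z>z0+.003)&(np.hypot(W[...,0]-.6,W[...,1]-.2)<.1)
    print("rest",cv2.minAreaRect((W[m][:,:2]*1000).astype(np.float32)))
s=snap("wrist"); print(np.array(s["T_tool_cam"]).round(4),s["f"],s["cx"],s["cy"])
```

```text
side mat 0.008640153799898576
fix 175 ((0.5682329535484314, -0.321567565202713), 0.03499565273523331) [ 0.5692024 -0.3205959] 0.0913134332198776
small 337 ((0.6171879768371582, 0.010221571661531925), 0.03442870453000069) [0.61765164 0.0118526 ] 0.09217377007225072
plate [295 145  67  24 762] ((517.6989135742188, -329.66326904296875), (199.93380737304688, 97.30387115478516), 11.06606388092041) 0.019239939415336478
handle 345 [0.61513734 0.25969016 0.13047663] [0.64356997 0.28030038 0.16192658] [0.587114   0.23957957 0.10877645]
rest ((600.4992065429688, 207.891357421875), (185.2793426513672, 182.2101287841797), 62.94517135620117)
top mat 0.009989971264330322
fix 270 ((0.5674458146095276, -0.3211330771446228), 0.03275090828537941) [ 0.5672777  -0.32122615] 0.09556903402094678
small 347 ((0.6170027256011963, 0.010578730143606663), 0.03274564817547798) [0.6166147  0.01068898] 0.09561961867303459
plate [ 424  204   46   71 1110] ((516.8218383789062, -330.8646240234375), (203.24301147460938, 97.74425506591797), 10.28165054321289) 0.02240703506527209
handle 185 [0.6175129  0.25530982 0.13184735] [0.64387411 0.28627384 0.16356845] [0.5868536  0.22365391 0.11027501]
rest ((599.9898071289062, 200.78707885742188), (198.92018127441406, 193.4746551513672), 9.755854606628418)
[[-9.000e-04 -9.548e-01 -2.972e-01  7.560e-02]
 [ 1.000e+00 -9.000e-04  1.000e-04 -7.000e-04]
 [-4.000e-04 -2.972e-01  9.548e-01 -7.010e-02]
 [ 0.000e+00  0.000e+00  0.000e+00  1.000e+00]] 343.2199760101888 318.13012057642345 239.07585652682764
```

```bash
cat >> h.py <<'E'
def Rq(q): return R.from_quat([q[1],q[2],q[3],q[0]])
def down(yaw,tilt=0):
    "tool z down, leaning forward (away) by tilt along heading yaw; tool x along yaw"
    c,s=np.cos(yaw),np.sin(yaw)
    h=np.array([c,s,0]); up=np.array([0,0,1.])
    z=np.sin(tilt)*h-np.cos(tilt)*up; x=np.cos(tilt)*h+np.sin(tilt)*up
    return R.from_matrix(np.stack([x,np.cross(z,x),z],1))
def rel(p,Rt,p0=None,R0=None):
    st=env.get_state()
    p0=st["eef_pos"] if p0 is None else p0; R0=Rq(st["tool_rot"]) if R0 is None else R0
    d=R0.inv().apply(np.array(p)-p0)*1000; r=(R0.inv()*Rt).as_rotvec()
    print("dp",d.round(1),"rot",r.round(4)); return d,r
E
python3 - <<'E'
from h import *
rel([.53,-.328,.32],down(np.radians(10.7)))
for n in("side","top"):
    s=dict(np.load(f"pics/{n}0.npz")); W=cloud(s); z=W[...,2]; r=np.hypot(W[...,0]-.58,W[...,1]-.2)<.1
    m=r&(s["color"].min(-1)>120)
    for a in(.155,.14,.125,.11,.09): q=W[m&(z>a)&(z<a+.015)]; print(n,a,len(q),q.mean(0).round(4))
E
```

```text
dp [388.4 -87.2 -16.6] rot [-0.0016  0.      0.157 ]
side 0.155 35 [0.6002 0.2524 0.1571]
side 0.14 77 [0.6007 0.2546 0.1497]
side 0.125 45 [0.6137 0.261  0.133 ]
side 0.11 125 [0.6294 0.2629 0.1148]
side 0.09 126 [0.6097 0.2597 0.0989]
top 0.155 38 [0.5974 0.25   0.1598]
top 0.14 25 [0.6009 0.2498 0.1504]
top 0.125 8 [0.6186 0.2548 0.1336]
top 0.11 90 [0.6291 0.2586 0.1161]
top 0.09 67 [0.6063 0.246  0.1   ]
```

Emit:
{"fn": "move_arm", "kwargs": {
  "dp": [
    [60,-13,-3],
    [120,-27,-5],
    [180,-40,-8],
    [240,-54,-10],
    [300,-67,-13],
    [350,-79,-15],
    [388,-87,-17],
    [388,-87,-17],
    [388,-87,-17]
  ],
  "rot": [
    [0,0,0.02],
    [0,0,0.04],
    [0,0,0.08],
    [0,0,0.1],
    [0,0,0.13],
    [0,0,0.15],
    [0,0,0.157],
    [0,0,0.157],
    [0,0,0.157]
  ],
  "gripper": [1,1,1,1,1,1,1,1,1]
}}

```text
clock: 1.27
eef_pos: [0.5293, -0.3286, 0.3203]
tool_rot: [-0.0, 0.996, 0.094, -0.001]
ft_force: [-0.6, -0.2, 0.3]
opening: 0.0854
grasp_force: 0.0
```

Run:
```python
from h import *
s=snap("wrist","w1"); st=env.get_state(); print(st["clock"],st["eef_pos"],np.abs(st["qd"]).max())
W=cloud(s); col=s["color"].astype(int); z=W[...,2]
m=(z>.06)&(z<.11)&(np.hypot(W[...,0]-.568,W[...,1]+.321)<.06)&(col.min(-1)>120)&(col.max(-1)-col.min(-1)<40)
p=W[m]; zf=np.median(p[:,2]); print("face z",zf, cv2.minEnclosingCircle(p[abs(p[:,2]-zf)<.006][:,:2].astype(np.float32)))
b=z[(z<.015)]; print("mat",np.median(b))
red=(col[...,0]>130)&(col[...,1]<60)&(col[...,2]<60)&(z>.05); k=W[red]; print("knob",red.sum(),k.mean(0),k.max(0),k.min(0))
m=(z>zf-.082)&(z<zf-.066)&(W[...,0]<.65)&(W[...,0]>.35)&(abs(W[...,1]+.33)<.1); kk,l,stt,ce=cv2.connectedComponentsWithStats(m.astype(np.uint8)); i=1+np.argmax(stt[1:,4]); print(stt[i],cv2.minAreaRect((W[l==i][:,:2]*1000).astype(np.float32)),z[l==i].mean())
# next: view pose of mandrel
yaw=np.radians(18); t=np.radians(28); Rt=down(yaw,t); zt=Rt.as_matrix()[:,2]
rel(np.array([.590,.247,.157])-zt*.20,Rt)
```

```text
1.325 [ 0.52891198 -0.32892899  0.32046537] 0.013311600280185281
face z 0.09519447110282508 ((0.5651878714561462, -0.32409995794296265), 0.03300448879599571)
mat 0.009752115073533435
knob 274 [ 0.46399334 -0.36891243  0.12525059] [ 0.47081366 -0.36036077  0.13097706] [ 0.45053623 -0.38250581  0.11936547]
[ 278  124   88  176 6875] ((514.4935302734375, -334.2268371582031), (197.97930908203125, 90.26321411132812), 10.967070579528809) 0.022412549253819535
dp [  73.6 -542.7  -12.9] rot [ 0.0306  0.4893 -0.1253]
```

View pics/w1.png

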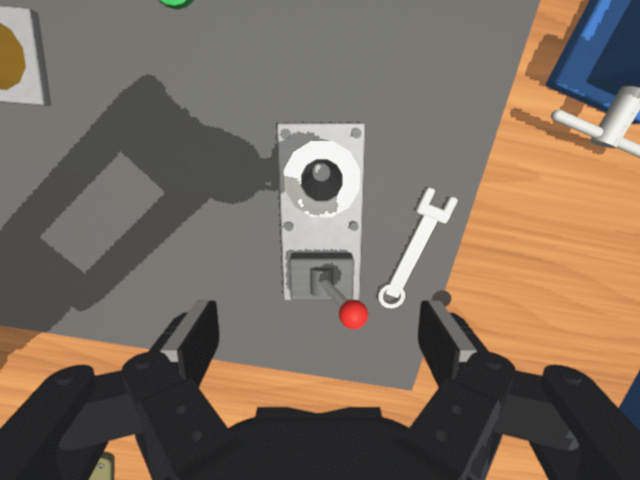

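The wrist picture shows the socket ring centred at (321,179), the knob at (353,314) and the plate clean. The fixture yaw is about 11°. Now to the mandrel for a coaxial view.

Emit:
{"fn": "move_arm", "kwargs": {
  "dp": [
    [8,-58,-2],
    [16,-116,-4],
    [24,-175,-5],
    [32,-235,-6],
    [40,-294,-7],
    [48,-353,-8],
    [56,-412,-10],
    [64,-470,-12],
    [74,-525,-13],
    [74,-543,-13],
    [74,-543,-13],
    [74,-543,-13],
    [74,-543,-13]
  ],
  "rot": [
    [0.003,0.05,-0.01],
    [0.006,0.1,-0.02],
    [0.01,0.15,-0.04],
    [0.013,0.2,-0.05],
    [0.016,0.26,-0.07],
    [0.02,0.32,-0.08],
    [0.023,0.38,-0.1],
    [0.027,0.44,-0.11],
    [0.03,0.489,-0.125],
    [0.03,0.489,-0.125],
    [0.03,0.489,-0.125],
    [0.03,0.489,-0.125],
    [0.03,0.489,-0.125]
  ],
  "gripper": [1,1,1,1,1,1,1,1,1,1,1,1,1]
}}

```text
clock: 2.95
eef_pos: [0.5019, 0.2171, 0.3339]
tool_rot: [-0.037, 0.958, 0.151, 0.239]
ft_force: [-0.7, 0.5, 0.8]
opening: 0.0851
grasp_force: 0.0
```

Run:
```python
from h import *
s=snap("wrist","w2"); st=env.get_state(); print(st["clock"],st["eef_pos"],np.abs(st["qd"]).max())
W=cloud(s); z=W[...,2]; print("mat",np.median(z[z<.016]))
T=np.linalg.inv(np.array(s["T_tool_cam"])@np.linalg.inv(s["c2w"]))  # tool->world
Pt=(W-T[:3,3])@T[:3,:3]   # tool coords
# end face & handle: points near
g=s["color"].astype(int)
for zz in np.arange(.18,.28,.01):
    m=(abs(Pt[...,2]-zz-.005)<.005)&(np.hypot(Pt[...,0],Pt[...,1])<.045)
    if m.sum()>3: q=Pt[m]; print(zz.round(3),m.sum(),q.mean(0).round(4),q.min(0).round(4),q.max(0).round(4))
c=cv2.imread("pics/w2.png"); cv2.imwrite("pics/w2c.png",c)
```

```text
3.0 [0.50197162 0.2172698  0.33390678] 0.006035136656173621
mat 0.009580522958105298
0.19 6 [0.0008 0.0008 0.1999] [-0.0066 -0.0072  0.1998] [0.0086 0.0059 0.2   ]
0.2 557 [ 0.0024 -0.0011  0.2019] [-0.009  -0.0115  0.2   ] [0.0125 0.0093 0.2091]
0.21 62 [ 0.0099 -0.0003  0.2148] [ 0.0023 -0.0118  0.2102] [0.0123 0.0097 0.2198]
0.22 54 [ 9.900e-03 -2.000e-04  2.248e-01] [ 0.0014 -0.0112  0.2202] [0.0125 0.0101 0.2294]
0.23 53 [ 0.0099 -0.0003  0.2348] [ 0.001  -0.0116  0.2305] [0.0124 0.0103 0.2399]
0.24 43 [ 0.01   -0.0004  0.245 ] [ 0.0034 -0.011   0.2403] [0.0123 0.0096 0.2499]
0.25 1930 [-4.500e-03 -2.000e-04  2.551e-01] [-0.0367 -0.0387  0.25  ] [0.0242 0.0373 0.26  ]
0.26 157 [4.300e-03 2.000e-04 2.639e-01] [-0.0302 -0.0381  0.26  ] [0.0244 0.0375 0.2699]
0.27 172 [-0.0263 -0.0008  0.2733] [-0.0449 -0.038   0.2701] [0.0238 0.0373 0.2799]
0.28 48 [-0.0034 -0.0012  0.2853] [-0.0071 -0.0379  0.2803] [0.0011 0.0376 0.2897]
```

View pics/w2c.png

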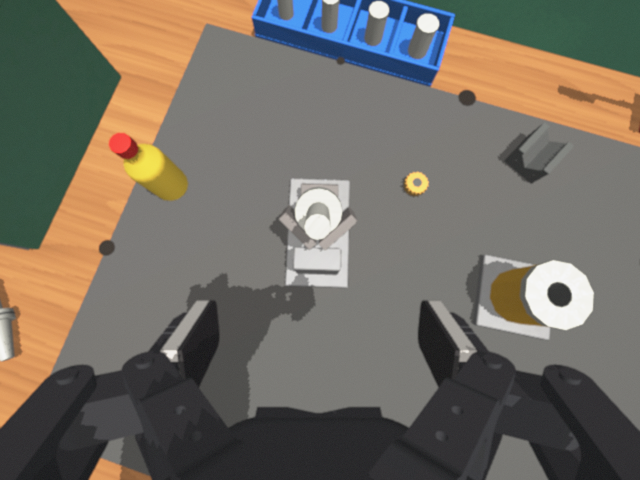

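The picture shows the mandrel's end face at (318,228), with its axis centred on the tool axis (offset about +1.3, -0.5 mm) and the tilt matching. Approach along the axis and grip.

Emit:
{"fn": "move_arm", "kwargs": {
  "dp": [
    [1,0,50],
    [1.3,-0.5,100],
    [1.3,-0.5,140],
    [1.3,-0.5,165],
    [1.3,-0.5,172],
    [1.3,-0.5,172],
    [1.3,-0.5,172],
    [1.3,-0.5,172],
    [1.3,-0.5,172],
    [1.3,-0.5,172],
    [1.3,-0.5,172],
    [1.3,-0.5,172]
  ],
  "rot": [
    [0,0,0],
    [0,0,0],
    [0,0,0],
    [0,0,0],
    [0,0,0],
    [0,0,0],
    [0,0,0],
    [0,0,0],
    [0,0,0],
    [0,0,0],
    [0,0,0],
    [0,0,0]
  ],
  "gripper": [1,1,1,1,1,1,0,0,0,0,0,0],
  "squeeze": 70
}}

```text
clock: 4.5
eef_pos: [0.5799, 0.2436, 0.1838]
tool_rot: [-0.037, 0.958, 0.152, 0.24]
ft_force: [-0.7, -5.1, 5.3]
opening: 0.0203
grasp_force: 67.8
```

Emit:
{"fn": "move_arm", "kwargs": {
  "dp": [
    [0,0,-3],
    [0,0,-15],
    [0,0,-40],
    [0,0,-80],
    [0,0,-120],
    [0,0,-150],
    [0,0,-150]
  ],
  "rot": [
    [0,0,0],
    [0,0,0],
    [0,0,0],
    [0,0,0],
    [0,0,0],
    [0,0,0],
    [0,0,0]
  ],
  "gripper": [0,0,0,0,0,0,0]
}}

```text
clock: 5.38
eef_pos: [0.5113, 0.2226, 0.3163]
tool_rot: [-0.038, 0.958, 0.152, 0.24]
ft_force: [0.4, 0.2, -5.1]
opening: 0.0202
grasp_force: 69.0
```

Run:
```python
from h import *
st=env.get_state(); print(st["clock"],st["eef_pos"],st["ft_force"],st["opening"],st["grasp_force"])
rel([.566,-.323,.33],down(np.radians(10.8)))
```

```text
5.375 [0.51127545 0.22258193 0.3162606 ] [ 0.41972599  0.18869589 -5.09457641] 0.020217770894925734 68.99725198745728
dp [-96.7 535.8 -66.7] rot [-0.0301 -0.4901  0.1236]
```

Emit:
{"fn": "move_arm", "kwargs": {
  "dp": [
    [-8,46,-6],
    [-18,100,-12],
    [-28,156,-19],
    [-38,212,-26],
    [-48,268,-33],
    [-58,324,-40],
    [-68,380,-47],
    [-79,436,-54],
    [-88,490,-61],
    [-95,525,-65],
    [-97,536,-67],
    [-97,536,-67],
    [-97,536,-67],
    [-97,536,-67]
  ],
  "rot": [
    [-0.003,-0.04,0.01],
    [-0.006,-0.09,0.02],
    [-0.009,-0.14,0.03],
    [-0.012,-0.19,0.045],
    [-0.015,-0.25,0.06],
    [-0.018,-0.3,0.075],
    [-0.021,-0.35,0.09],
    [-0.025,-0.41,0.1],
    [-0.028,-0.46,0.115],
    [-0.03,-0.49,0.124],
    [-0.03,-0.49,0.124],
    [-0.03,-0.49,0.124],
    [-0.03,-0.49,0.124],
    [-0.03,-0.49,0.124]
  ],
  "gripper": [0,0,0,0,0,0,0,0,0,0,0,0,0,0]
}}

```text
clock: 7.12
eef_pos: [0.5665, -0.3219, 0.3293]
tool_rot: [-0.0, 0.996, 0.094, -0.0]
ft_force: [0.6, -0.6, -5.0]
opening: 0.0202
grasp_force: 70.0
```

Run:
```python
from h import *
from scipy.optimize import least_squares
s=snap("wrist","w3"); st=env.get_state(); print(st["clock"],st["eef_pos"],Rq(st["tool_rot"]).as_matrix()[:,2],np.abs(st["qd"]).max(),st["ft_force"])
W=cloud(s); col=s["color"].astype(int); z=W[...,2]
T=s["c2w"]@np.linalg.inv(np.array(s["T_tool_cam"])); Pt=(W-T[:3,3])@T[:3,:3]
for zz in np.arange(.06,.17,.005):
    m=(abs(Pt[...,2]-zz)<.0025)&(np.hypot(Pt[...,0],Pt[...,1])<.03)
    if m.sum()>3: q=Pt[m]; print(zz.round(3),m.sum(),q.mean(0).round(4),q.min(0).round(4),q.max(0).round(4))
m=(z>.085)&(z<.105)&(np.hypot(W[...,0]-.566,W[...,1]+.322)<.05)
p=W[m]; print("face",m.sum(),np.median(p[:,2]),cv2.minEnclosingCircle(p[:,:2].astype(np.float32)))
pt=Pt[m]; print("face tool",cv2.minEnclosingCircle(pt[:,:2].astype(np.float32)))
# orange: top/side views
for n in("side","top"): snap(n,n+"3")
a=cv2.imread("pics/w3.png")[150:420,180:460]; o=np.zeros((540,800,3),np.uint8); o[:,:560]=cv2.resize(a,(560,540)); b=cv2.imread("pics/side3.png")[80:170,270:350]; o[:270,560:]=cv2.resize(b,(240,270)); cv2.imwrite("pics/c3.png",o)
```

```text
7.175 [ 0.56655377 -0.32204209  0.32955477] [-5.97768227e-04 -2.92981901e-04 -9.99999778e-01] 0.005392853260071128 [ 0.27642893  0.54728282 -4.27129514]
0.06 589 [ 0.0086 -0.0002  0.0599] [ 0.0021 -0.0243  0.0575] [0.0113 0.0232 0.0625]
0.065 490 [ 0.0087 -0.0006  0.0648] [ 0.0017 -0.0236  0.0625] [0.0114 0.0229 0.0675]
0.07 247 [ 0.0086 -0.0007  0.0698] [ 0.0015 -0.0171  0.0675] [0.0113 0.016  0.0724]
0.075 190 [ 0.0088 -0.0001  0.075 ] [ 0.0012 -0.0107  0.0725] [0.011  0.0096 0.0775]
0.08 172 [0.0087 0.     0.08  ] [ 0.0003 -0.0109  0.0776] [0.0115 0.0211 0.0825]
0.085 2559 [0.012  0.0002 0.0846] [-0.0034 -0.0227  0.0826] [0.023  0.0227 0.0875]
0.09 332 [0.0185 0.0008 0.0903] [ 0.0031 -0.0227  0.0875] [0.0233 0.0227 0.0925]
0.095 147 [ 0.0199 -0.0005  0.095 ] [ 0.0086 -0.0213  0.0925] [0.0233 0.0204 0.0975]
0.1 80 [0.0194 0.0005 0.0988] [ 0.0099 -0.0203  0.0975] [0.0229 0.0203 0.1005]
0.135 10 [0.0112 0.0018 0.1364] [ 0.0104 -0.002   0.1354] [0.0116 0.0056 0.1373]
0.14 19 [0.0104 0.0005 0.1401] [ 0.009  -0.0053  0.1378] [0.0111 0.0063 0.1422]
0.145 21 [0.0094 0.0019 0.1448] [ 0.0065 -0.0047  0.1426] [0.0105 0.0086 0.1474]
0.15 23 [0.0088 0.0006 0.1494] [ 0.007  -0.0061  0.1476] [0.0099 0.0073 0.1522]
0.155 15 [0.0079 0.0015 0.155 ] [ 0.0058 -0.0042  0.1529] [0.009  0.0075 0.1573]
0.16 11 [0.0075 0.001  0.1588] [ 0.0054 -0.005   0.1579] [0.0083 0.0062 0.1607]
face 2458 0.09513791897055118 ((0.5653955936431885, -0.32390010356903076), 0.033096760511398315)
face tool ((-0.001231345348060131, 0.0018403558060526848), 0.03310060873627663)
```

View pics/c3.png

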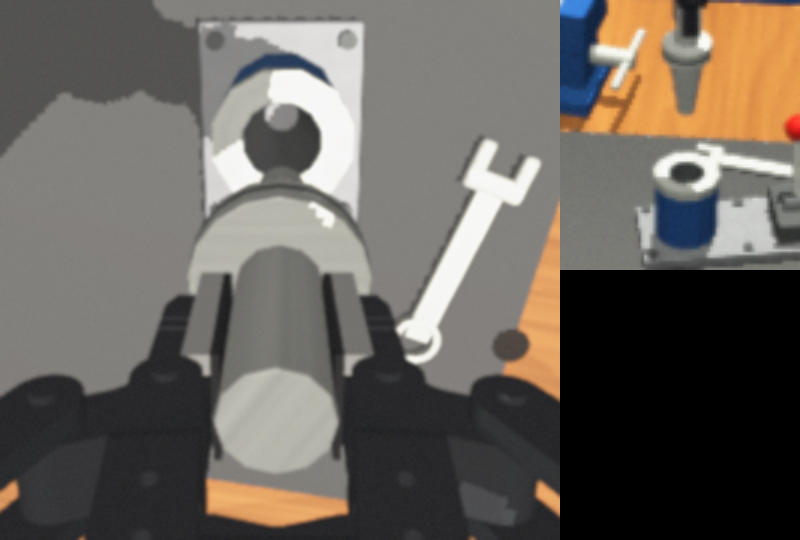

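The crop shows the mandrel held straight and coaxial, just in front of the socket mouth (crop 282,140). The socket lies at tool (-1.3, +1.8) mm. The collar is about 134 mm above the face. I'll go down to about 14 mm above home and check the forces.

Emit:
{"fn": "move_arm", "kwargs": {
  "dp": [
    [-1.3,1.8,0],
    [-1.3,1.8,30],
    [-1.3,1.8,65],
    [-1.3,1.8,85],
    [-1.3,1.8,100],
    [-1.3,1.8,110],
    [-1.3,1.8,117],
    [-1.3,1.8,120],
    [-1.3,1.8,120]
  ],
  "rot": [
    [0,0,0],
    [0,0,0],
    [0,0,0],
    [0,0,0],
    [0,0,0],
    [0,0,0],
    [0,0,0],
    [0,0,0],
    [0,0,0]
  ],
  "gripper": [0,0,0,0,0,0,0,0,0]
}}

```text
clock: 8.4
eef_pos: [0.5657, -0.3254, 0.2095]
tool_rot: [0.0, 0.996, 0.094, -0.0]
ft_force: [-0.4, 0.3, -4.4]
opening: 0.0205
grasp_force: 69.9
```

Run:
```python
from h import *
st=env.get_state(); print(st["clock"],st["eef_pos"],st["ft_force"],st["moment"])
s=snap("wrist","w4"); W=cloud(s); T=s["c2w"]@np.linalg.inv(np.array(s["T_tool_cam"])); Pt=(W-T[:3,3])@T[:3,:3]; z=W[...,2]
m=(z>.088)&(z<.1)&(np.hypot(W[...,0]-.566,W[...,1]+.322)<.05); p=Pt[m]
f=lambda q:np.hypot(p[:,0]-q[0],p[:,1]-q[1])
print("face",m.sum(),np.median(Pt[m][:,2]),cv2.minEnclosingCircle(p[:,:2].astype(np.float32)),p.min(0),p.max(0))
m=(abs(Pt[...,2]-.095)<.006)&(np.hypot(Pt[...,0],Pt[...,1])<.03);print(Pt[m].min(0),Pt[m].max(0))
```

```text
8.4 [ 0.56571826 -0.3254313   0.20953495] [-0.37133234  0.26135206 -4.41403477] [ 0.07731179 -0.00147126 -0.03296193]
face 3702 0.1143878366394943 ((0.0005007568397559226, -0.0013977634953334928), 0.033054713159799576) [-0.01833406 -0.033708    0.11229289] [0.0322005  0.03041552 0.12138594]
[ 0.00272626 -0.02281566  0.08900829] [0.02317109 0.02272986 0.10027488]
```

Emit:
{"fn": "move_arm", "kwargs": {
  "dp": [
    [0,-1.4,0],
    [0,-1.4,3],
    [0,-1.4,6],
    [0,-1.4,8],
    [0,-1.4,8]
  ],
  "rot": [
    [0,0,0],
    [0,0,0],
    [0,0,0],
    [0,0,0],
    [0,0,0]
  ],
  "gripper": [0,0,0,0,0]
}}

```text
clock: 9.07
eef_pos: [0.5652, -0.324, 0.2009]
tool_rot: [-0.0, 0.996, 0.094, -0.001]
ft_force: [-0.8, 0.1, -3.7]
opening: 0.0203
grasp_force: 69.9
```

```bash
cat > m.py <<'E'
from h import *
st=env.get_state(); print(st["clock"],st["eef_pos"],st["ft_force"],st["moment"])
s=snap("wrist","w5"); W=cloud(s); T=s["c2w"]@np.linalg.inv(np.array(s["T_tool_cam"])); Pt=(W-T[:3,3])@T[:3,:3]; z=W[...,2]
m=(z>.088)&(z<.1)&(np.hypot(W[...,0]-.566,W[...,1]+.322)<.05); p=Pt[m]
print("face",m.sum(),np.median(Pt[m][:,2]),cv2.minEnclosingCircle(p[:,:2].astype(np.float32)),p.min(0),p.max(0))
m=(abs(Pt[...,2]-.095)<.006)&(np.hypot(Pt[...,0],Pt[...,1])<.027);print(Pt[m].min(0),Pt[m].max(0))
E
python3 m.py
```

```text
9.075 [ 0.56515256 -0.32395096  0.20088131] [-0.79291689  0.07583845 -3.69930824] [-0.00802673  0.00879456  0.02072888]
face 3775 0.10569544578640246 ((0.0004940517246723175, 0.0001907072146423161), 0.03317144885659218) [-0.0144402  -0.03187322  0.10103277] [0.03261771 0.0323399  0.11283531]
[ 0.00267366 -0.02286352  0.08900045] [0.0234922  0.02279969 0.10072055]
```

Centred within about 0.3 mm. I'll continue slowly.

Emit:
{"fn": "move_arm", "kwargs": {
  "dp": [
    [0.1,0.2,1],
    [0.1,0.2,2],
    [0.1,0.2,3],
    [0.1,0.2,4],
    [0.1,0.2,4.5],
    [0.1,0.2,4.5]
  ],
  "rot": [
    [0,0,0],
    [0,0,0],
    [0,0,0],
    [0,0,0],
    [0,0,0],
    [0,0,0]
  ],
  "gripper": [0,0,0,0,0,0]
}}

```text
clock: 9.88
eef_pos: [0.5654, -0.3239, 0.1967]
tool_rot: [-0.0, 0.996, 0.094, -0.001]
ft_force: [0.2, 2.0, -3.5]
opening: 0.0202
grasp_force: 69.8
```

```bash
python3 m.py
```

```text
9.875 [ 0.56535788 -0.32391982  0.19668572] [ 0.15112063  2.03478887 -3.47471244] [ 0.39897869 -0.00787974  0.02790781]
face 3809 0.10152662769923858 ((0.0003296537324786186, 0.0001292545348405838), 0.03306465223431587) [-0.01311158 -0.0320094   0.09670263] [0.03237011 0.03219775 0.10859947]
[-0.00910656 -0.02672007  0.08901855] [0.02686794 0.0267806  0.10099982]
```

Emit:
{"fn": "move_arm", "kwargs": {
  "dp": [
    [0,-0.3,0],
    [0,-0.3,0.5],
    [0,-0.3,1],
    [0,-0.3,1]
  ],
  "rot": [
    [0,0,0],
    [0,0,0],
    [0,0,0],
    [0,0,0]
  ],
  "gripper": [0,0,0,0]
}}

```text
clock: 10.42
eef_pos: [0.5654, -0.3238, 0.1959]
tool_rot: [0.0, 0.996, 0.094, -0.0]
ft_force: [0.3, 1.2, -1.5]
opening: 0.0205
grasp_force: 70.0
```

Emit:
{"fn": "move_arm", "kwargs": {
  "dp": [
    [0,-0.3,0.2],
    [0,-0.3,0.6],
    [0,-0.3,1],
    [0,-0.3,1]
  ],
  "rot": [
    [0,0,0],
    [0,0,0],
    [0,0,0],
    [0,0,0]
  ],
  "gripper": [0,0,0,0]
}}

```text
clock: 10.92
eef_pos: [0.5654, -0.3238, 0.1958]
tool_rot: [0.001, 0.996, 0.094, -0.0]
ft_force: [-1.5, 2.3, 5.3]
opening: 0.0201
grasp_force: 70.6
```

```bash
python3 m.py
```

```text
10.925 [ 0.56544474 -0.32380615  0.19583549] [-1.49426548  2.30300054  5.28559031] [ 0.70532369  0.36861587 -0.0038731 ]
face 3809 0.10066899439350441 ((6.27944536972791e-05, 0.0002972557267639786), 0.033326100558042526) [-0.01295848 -0.03203588  0.09589002] [0.03211296 0.03226837 0.10784278]
[-0.01033238 -0.02680373  0.0890197 ] [0.02684972 0.02683578 0.1009973 ]
```

Emit:
{"fn": "move_arm", "kwargs": {
  "dp": [
    [-0.2,-0.3,0.3],
    [-0.2,-0.3,0.7],
    [-0.2,-0.3,1],
    [-0.2,-0.3,1]
  ],
  "rot": [
    [0,0,0],
    [0,0,0],
    [0,0,0],
    [0,0,0]
  ],
  "gripper": [0,0,0,0]
}}

```text
clock: 11.48
eef_pos: [0.5654, -0.3237, 0.1958]
tool_rot: [0.001, 0.996, 0.094, 0.0]
ft_force: [-2.5, 2.5, 9.7]
opening: 0.0202
grasp_force: 70.9
```

Emit:
{"fn": "move_arm", "kwargs": {
  "dp": [
    [0,0,-1.2],
    [0,0,-1.2],
    [0,0,-1.2],
    [0,0,-1.2],
    [0,0,-1.2],
    [0,0,-1.2]
  ],
  "rot": [
    [0,0,0],
    [0,0,0],
    [0,0,0],
    [0,0,0],
    [0,0,0],
    [0,0,0]
  ],
  "gripper": [0,0,0.4,0.8,1,1]
}}

```text
clock: 12.22
eef_pos: [0.5651, -0.3234, 0.1947]
tool_rot: [0.0, 0.996, 0.094, -0.001]
ft_force: [0.9, 0.3, 1.1]
opening: 0.0847
grasp_force: 0.0
```

Emit:
{"fn": "move_arm", "kwargs": {
  "dp": [
    [0,0,-20],
    [0,0,-60],
    [0,0,-110],
    [0,0,-150],
    [0,0,-150],
    [0,0,-150]
  ],
  "rot": [
    [0,0,0],
    [0,0,0],
    [0,0,0],
    [0,0,0],
    [0,0,0],
    [0,0,0]
  ],
  "gripper": [1,1,1,1,1,1]
}}

```text
clock: 12.98
eef_pos: [0.5649, -0.3231, 0.3444]
tool_rot: [-0.0, 0.996, 0.094, -0.001]
ft_force: [0.0, 0.1, -0.2]
opening: 0.0852
grasp_force: 0.0
```

Run:
```python
from h import *
st=env.get_state(); print(st["clock"],st["eef_pos"],st["ft_force"])
s=snap("wrist","w6"); W=cloud(s); col=s["color"].astype(int); z=W[...,2]
r=np.hypot(W[...,0]-.5653,W[...,1]+.3235)
for n,m in(("end",(r<.02)&(z>.155)),("collartop",(r<.022)&(r>.013)&(z>.10)&(z<.12)),("face",(r>.025)&(r<.033)&(z>.085)&(z<.101))):
    p=W[m]; A=np.c_[p-p.mean(0)]; nrm=np.linalg.svd(A,full_matrices=False)[2][2]; print(n,len(p),np.median(p,0),nrm*np.sign(nrm[2]),cv2.minEnclosingCircle(p[:,:2].astype(np.float32)))
red=(col[...,0]>130)&(col[...,1]<60)&(col[...,2]<60)&(z>.05); k=W[red]
f=np.linalg.lstsq(np.c_[2*k,np.ones(len(k))],(k**2).sum(1),rcond=None)[0][:3]; print("knob",len(k),k.mean(0),f)
a=cv2.imread("pics/w6.png")[100:400,200:500]; o=np.zeros((600,800,3),np.uint8); o[:,:600]=cv2.resize(a,(600,600))
snap("side","side6"); b=cv2.imread("pics/side6.png")[100:175,300:370] if 0 else cv2.imread("pics/side6.png")[90:180,290:350]; o[:300,600:]=cv2.resize(b,(200,300)); cv2.imwrite("pics/c6.png",o)
```

```text
12.975 [ 0.56486042 -0.32306262  0.34444666] [ 0.00716094  0.10443517 -0.15320941]
end 9914 [ 0.57496703 -0.32115582  0.3549047 ] [-0.98108274 -0.18757227  0.04788843] ((0.5723076462745667, -0.3222443163394928), 0.018154319375753403)
collartop 881 [ 0.57285028 -0.31888377  0.11117325] [-0.00138902  0.00205263  0.99999693] ((0.565280556678772, -0.323496013879776), 0.02206430584192276)
face 1240 [ 0.57642116 -0.32018704  0.09516286] [0.01545325 0.00431531 0.99987128] ((0.5654457807540894, -0.3237641751766205), 0.03277909383177757)
knob 227 [ 0.46468731 -0.36935049  0.12498031] [ 0.45824862 -0.3727613   0.12053156]
```

View pics/c6.png

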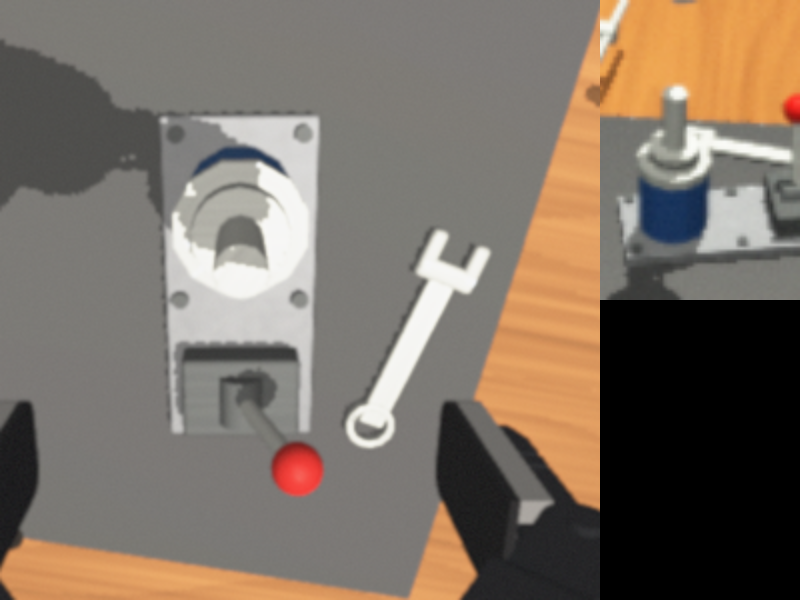

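The collar top is 16.0 mm above the face and level, so the mandrel is fully seated. The lever knob is at crop (298,468), leaning about 0.35 rad to -y. I'll close the fingers, come down on its -y side, and push it over.

Run:
```python
from h import *
y=np.radians(10.9); fx=np.array([np.cos(y),np.sin(y),0]); fy=np.array([-np.sin(y),np.cos(y),0]); P=np.array([.4525,-.3454,0])
for v,z in((-.068,.30),(-.068,.179),(-.05,.179),(.011,.179)): rel(P+fy*v+[0,0,z],down(y))
```

```text
dp [-113.9   69.3   43.4] rot [-0.0021  0.0034 -0.0025]
dp [-113.5   69.6  164.4] rot [-0.0021  0.0034 -0.0025]
dp [-113.6   51.6  164.4] rot [-0.0021  0.0034 -0.0025]
dp [-113.7   -9.4  164.5] rot [-0.0021  0.0034 -0.0025]
```

Emit:
{"fn": "move_arm", "kwargs": {
  "dp": [
    [-45,28,15],
    [-90,56,30],
    [-113.5,69.5,43],
    [-113.5,69.5,43],
    [-113.5,69.5,80],
    [-113.5,69.5,125],
    [-113.5,69.5,160],
    [-113.5,69.5,164],
    [-113.5,69.5,164]
  ],
  "rot": [
    [0,0,0],
    [0,0,0],
    [0,0,0],
    [0,0,0],
    [0,0,0],
    [0,0,0],
    [0,0,0],
    [0,0,0],
    [0,0,0]
  ],
  "gripper": [0,0,0,0,0,0,0,0,0]
}}

```text
clock: 14.2
eef_pos: [0.4675, -0.4127, 0.1815]
tool_rot: [0.0, 0.996, 0.094, -0.0]
ft_force: [0.8, -0.4, 0.9]
opening: 0.0001
grasp_force: 0.0
```

Emit:
{"fn": "move_arm", "kwargs": {
  "dp": [
    [0,-6,0],
    [0,-12,0],
    [0,-18,0],
    [0,-24,0],
    [0,-30,0],
    [0,-36,0],
    [0,-42,0],
    [0,-48,0],
    [0,-54,0],
    [0,-60,0],
    [0,-66,0],
    [0,-70,0],
    [0,-70,0]
  ],
  "rot": [
    [0,0,0],
    [0,0,0],
    [0,0,0],
    [0,0,0],
    [0,0,0],
    [0,0,0],
    [0,0,0],
    [0,0,0],
    [0,0,0],
    [0,0,0],
    [0,0,0],
    [0,0,0],
    [0,0,0]
  ],
  "gripper": [0,0,0,0,0,0,0,0,0,0,0,0,0]
}}

```text
clock: 15.82
eef_pos: [0.4533, -0.3435, 0.181]
tool_rot: [-0.0, 0.996, 0.094, -0.001]
ft_force: [-0.2, 0.3, -0.5]
opening: 0.0001
grasp_force: 0.0
```

```bash
cat > k.py <<'E'
from h import *
st=env.get_state(); print(st["clock"],st["eef_pos"],st["ft_force"])
y=np.radians(10.9); fx=np.array([np.cos(y),np.sin(y),0]); fy=np.array([-np.sin(y),np.cos(y),0]); P=np.array([.4525,-.3454,0.044])
print("tool fy",(st["eef_pos"]-P)@fy)
for n in("side","top","wrist"):
    s=snap(n); W=cloud(s); col=s["color"].astype(int)
    red=(col[...,0]>130)&(col[...,1]<70)&(col[...,2]<70)&(np.linalg.norm(W-P,axis=-1)<.12); k=W[red]
    if len(k)>3: m=k.mean(0)-P; print(n,len(k),m@fx,m@fy,m[2], "lean",np.arctan2(m@fy,m[2]-.006 if n!="wrist" else m[2]-.004))
E
python3 k.py
```

```text
15.825 [ 0.45330872 -0.34353039  0.18103397] [-0.24322556  0.2876972  -0.48300536]
tool fy 0.0016829539093499463
side 49 0.0047115782493498855 0.036779841205210106 0.07783292946742898 lean 0.47321669397527416
wrist 1846 0.004295161458209635 0.028604264517612717 0.08424147691256474 lean 0.3424335424035271
```

Emit:
{"fn": "move_arm", "kwargs": {
  "dp": [
    [0,-3,0],
    [0,-6,0],
    [0,-8,0],
    [0,-9,0],
    [0,-9,0]
  ],
  "rot": [
    [0,0,0],
    [0,0,0],
    [0,0,0],
    [0,0,0],
    [0,0,0]
  ],
  "gripper": [0,0,0,0,0]
}}

```text
clock: 16.6
eef_pos: [0.4517, -0.3351, 0.1811]
tool_rot: [0.0, 0.996, 0.094, -0.0]
ft_force: [-0.5, -0.6, -0.3]
opening: 0.0003
grasp_force: 0.1
```

```bash
python3 k.py
```

```text
16.6 [ 0.45173567 -0.33505557  0.1810941 ] [-0.45602762 -0.56731976 -0.25703298]
tool fy 0.010302329987782112
side 45 0.004496077023456898 0.04394601038351534 0.07464103618921494 lean 0.5694759253637814
wrist 1919 0.00371696302918314 0.03628642633338869 0.08092672292361744 lean 0.44075336019581307
```

Emit:
{"fn": "move_arm", "kwargs": {
  "dp": [
    [0,-2,0],
    [0,-4,0],
    [0,-6,0],
    [0,-6,0]
  ],
  "rot": [
    [0,0,0],
    [0,0,0],
    [0,0,0],
    [0,0,0]
  ],
  "gripper": [0,0,0,0]
}}

```text
clock: 17.25
eef_pos: [0.4517, -0.332, 0.1818]
tool_rot: [0.003, 0.996, 0.094, 0.001]
ft_force: [0.3, -7.8, -2.2]
opening: 0.0001
grasp_force: 3.2
```

```bash
python3 k.py
```

```text
17.25 [ 0.45166456 -0.3320132   0.18176246] [ 0.34290231 -7.78500779 -2.2496552 ]
tool fy 0.013303267464007455
side 45 0.004913334864520501 0.046077749079017336 0.07431586602624808 lean 0.5933929872005037
wrist 1870 0.00369587341320817 0.03819697916641246 0.08009041535451829 lean 0.4652420318029408
```

The force rises to 8 N and the tool stalls about 3 mm short of its target, so the lever is at its stop. I'll back off, lift clear and check.

Emit:
{"fn": "move_arm", "kwargs": {
  "dp": [
    [0,10,0],
    [0,30,0],
    [0,60,0],
    [0,60,-50],
    [0,60,-110],
    [0,60,-150],
    [0,60,-150],
    [0,60,-150]
  ],
  "rot": [
    [0,0,0],
    [0,0,0],
    [0,0,0],
    [0,0,0],
    [0,0,0],
    [0,0,0],
    [0,0,0],
    [0,0,0]
  ],
  "gripper": [0,0,0,0,0,0,0,0]
}}

```text
clock: 18.4
eef_pos: [0.4616, -0.3883, 0.3303]
tool_rot: [-0.0, 0.996, 0.094, -0.001]
ft_force: [-0.6, -0.7, -0.4]
opening: -0.0002
grasp_force: 0.0
```

```bash
python3 k.py
python3 - <<'E'
from h import *
s=snap("wrist","w7"); W=cloud(s); z=W[...,2]; r=np.hypot(W[...,0]-.5653,W[...,1]+.3235)
for n,m in(("collar",(r<.022)&(r>.013)&(z>.10)&(z<.12)),("face",(r>.025)&(r<.033)&(z>.085)&(z<.101))): print(n,m.sum(),np.median(z[m]))
E
```

```text
18.4 [ 0.46162633 -0.38828086  0.33028161] [-0.55825259 -0.71976818 -0.43866222]
tool fy -0.04383297969536914
side 46 0.004764692514796383 0.0452513365858259 0.07396706083512387 lean 0.5873908184543152
top 46 0.0004193763416076399 0.039285315335034654 0.07848002582766092 lean 0.4966926068608707
wrist 597 0.002415613158128725 0.03676202609151854 0.07968379226384385 lean 0.45216804869946337
collar 1334 0.11117779770607442
face 2004 0.09519243973303212
```

View pics/w7.png

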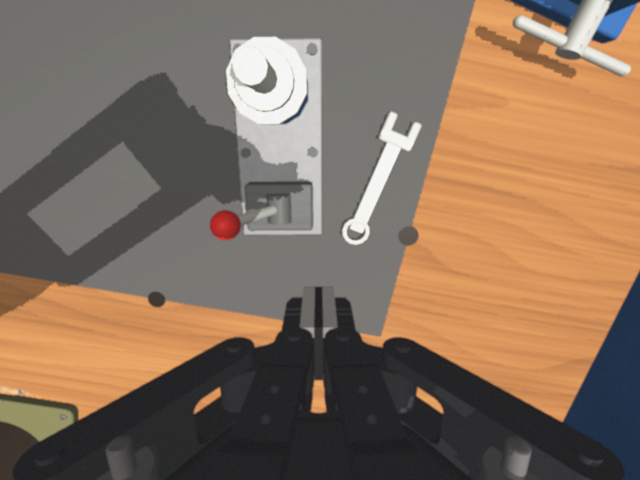

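The knob is now at (225,225), on the +y side at its stop (lean about 0.5). The mandrel is still seated at (266,80) and the wrench hasn't moved. Handing in.

```bash
python3 -c "
from plant import env
print(env.hand_in())"
```

```text
the job is handed in; nothing more can be done
None
```

The mandrel stands upright in the wide socket with its collar flat on the face, the lock lever is over against its far stop, nothing else was touched, and I handed the job in at about 18.5 s (limit 53 s).

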